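# Draw out the sample dish and hold it, turned a quarter, ball in the middle

### The job

The sample dish with its loose steel ball is held down in the display stand on the shop counter: draw it along the rails by its handle until you feel it come up against the stop at the open end, then lift it straight out. Holding it level at least 10 cm above the counter, clear of the stand, turn it a quarter turn (either way) so that its handle lies crosswise to the rails for a colleague to take, and keep the ball in the middle of the dish all the while. Do not move the two bottles or the small carton, and do not put the dish down: finish while still holding it up, level and still.

Things in the scene. Friction and masses are not known exactly. Their poses are not given: they have to be found in the camera images.
- stand: Dark steel stand fixed on the counter, place and yaw vary. 240 mm long (its x) x 117 wide (y); origin under its centre, z up. Floor 6 mm thick; side rails along x, 18 mm high, 93 mm apart inside. Its open end is at -x, closed only by a low bar, the stop. Where the dish meets the stop is not given: it has 80 to 140 mm to go from its start, towards the stand's -x.
- lip_end (a point): Midway between the ends of the two lips. From here (stand x = -18 mm) to stand x = +118 mm each rail carries an inward lip, underside 16.5 and top 20.5 mm above the counter, jutting 8 mm inward, that holds the dish's foot down. Nearer the open end there are no lips. Only against the stop is the foot surely clear of them.
- dish: Loose aluminium dish, 0.15 to 0.31 kg, origin at the centre of its foot's underside, z up. Foot 90 x 90 x 5 mm, in the stand 1.5 mm play each side and 5.5 mm under the lips. On a stem, a round dished plate 128 mm across, rising at 7 degrees, outside radius 44 mm at 25, to the rim 38 mm above the origin. Handle along the dish's x, over the middle, on wire legs at x = +-61 mm. At the start its x lies along the stand's x.
- dish_grip (a point): Centre of the wooden grip of the handle, 96 mm above the dish's origin. The grip is a bar 56 mm long (dish x), 14 mm wide (dish y: pinch it here, from above), 24 mm high, nothing above it.
- dish_middle (a point): Middle of the dished plate's upper surface, where the ball belongs, 23 mm above the dish's origin.
- ball_center (a point): Centre of the loose polished steel ball, 24 mm in diameter, about 55 g, which lies in the middle of the dish and rolls freely if the dish is tilted or jerked.
- bottle_a: White bottle with a red cap, 52 mm in diameter, 95 mm high, standing on the counter beside the stand, origin at the centre of its underside. Leave it alone.
- bottle_b: Another such bottle, same size and origin. Leave it alone.
- carton: Small cardboard carton 50 x 75 x 110 mm high, standing on the counter, origin at the centre of its underside. Leave it alone.
Not all that is in view belongs to the job. What is meant by the dish is not green or orange, and is the larger of those in its own colour.

How it is judged (in metres and radians):
On the way, in this order (a step that is already met when the one before it is completed fails the run):
1. the dish has been drawn along the rails up to the stop, still down in the stand (x of dish in the frame of stand below -0.0665 m and height (world z) of dish below 0.012 m), for 0.1 s.
2. the dish has been lifted out of the stand, at least 40 mm above the counter and carried by the robot alone (height (world z) of dish above 0.04 m and contact force between dish and stand below 0.1 N), for 0.1 s.
At the end, for the whole second after the job is handed in: Dish held by the fingers, underside over 95 mm above the counter, off the stand, still (under 30 mm/s), level within 0.06 rad, handle crosswise to the rails within 0.12 rad, ball within 12 mm of the dish's middle; bottles and carton within 15 mm of their places (height (world z) of dish above 0.095 m and contact force between dish and the fingers above 2 N and contact force between dish and stand below 0.1 N and angle between the x axis of dish and the y axis of stand, either way round below 0.12 rad and angle between dish's own z axis and vertical below 0.06 rad and horizontal distance between ball_center and dish_middle below 0.012 m and distance between ball_center and dish_middle below 0.02 m and linear speed of dish below 0.03 m/s and distance of each of bottle_a, bottle_b, carton from where it was at the start of the episode below 0.015 m); the arm keeps its last pose, push and grip.
It fails at once if the ball rolled more than 30 mm from the middle of the dish (distance between ball_center and dish_middle above 0.035 m).
It fails at once if a bottle or the carton was knocked away (distance of any of bottle_a, bottle_b, carton from where it was at the start of the episode above 0.015 m).
It also fails if it takes over 51 s, if anything falls off the work surface, if the arm or the gripper's body presses on something with over 40 N, if the wrist force passes 120 N, or if a joint passes its speed limit or range.

### The arm

A 7-joint arm with a two-finger parallel gripper is mounted at the origin on the work surface. World frame = base frame: x ahead of the robot, y to its left, z up, the work surface at z = 0. Lengths are in mm, angles in rad, forces in N, time in s.
With the tool pointing down it reaches from about 400 to 875 mm from the base axis. Payload 4.4 kg.
Tool frame: the origin (TCP) lies midway between the tips of the shut fingers; the grasp point (between the pads) lies 19 mm behind it (ctrl.pinch_z is the distance from the TCP to the grasp point, in mm); z points along the fingers, y is the line along which they close (so a half turn about z gives the same grasp; the last joint's range is limited). The gripper opens to 85 mm and grips with 20 to 120 N. Pads are 22 mm wide; open, the fingers measure 114 mm over their backs; the gripper's body (76 mm by 85 mm) begins 54 mm behind the grasp point. The pads swing forward as they close: fully open they stand 13 mm farther back than shut.
Start: joints at [1.058, 0.628, 0.038, 1.517, -0.027, 0.996, -0.02], TCP at [280.881, -586.194, 231.313] pointing down, gripper open.
Joint ranges: [-3.06, 3.06], [-0.37, 2.12], [-1.25, 1.32], [0.18, 2.47], [-1.1, 4.24], [0.23, 1.98], [-2.94, 2.94]. Speed limits (rad/s): [2.57, 2.57, 3.14, 3.14, 3.14, 3.14, 3.14].

### API

Orientations are given as [roll, pitch, yaw] about the fixed x, y, z axes, in that order (R = Rz(yaw) Ry(pitch) Rx(roll)).
In Python, from cell import read_state, cams, order, ctrl gives the robot as it stands.
- The arm moves only by the tool move_arm, never from a script. Its argument "targets" is text: rows parted by semicolons, each of 7 numbers parted by spaces: the gripper's target within -1 to 1 (fully open at 1, half-way at 0, shut at -1), then the shift along the tool's x, y, z in cm, then the turn, a rotation vector about the tool's x, y, z in degrees. A call has 1 to 5 rows; each row shifts and turns the commanded pose from where the row before left it, along the tool's axes as they then stand; what a row does not reach is not made up. A row lasts 1/12 s, in which the tool goes at most 41.7 mm and 7.16 degrees, less where a joint would pass 70% of its speed; a pose out of reach is approached as far as the arm can. A call with a gripper value outside its range is refused whole. The fingers move at their own pace and stop on an object; the grip force is fixed at half the most. Time passes only in rows, so rows that do not move let the fingers close. It gives the time, the measured TCP pose, the force, the opening and the grip force at its end, in the units of the state.
- read_state(): the state, without advancing time (a new reading comes with each control period).
- cams.get_image(name): name is "scene" or "top"; returns a dict with "color" (400x640x3 uint8, red, green, blue), "fovy" (degrees; the focal length in pixels is half the picture's height over the tangent of half this angle, whatever the lens; pixels are square), "cx", "cy" (the principal point, pixels), "rvec" (rotation vector, rad) and "tvec" (3), from world to camera coordinates, as OpenCV has them. Camera axes: x right, y down, z forward; pixel columns grow to the right and rows downward; lengths in mm; the calibration is good to about 2 mm. A picture is of the moment at which its call begins. There is no depth.
- order.finish_job(): hands the job in; it is judged then, once.
The state is a dict: "clock": time; "qpos": joint angles; "qd": joint speeds; "tau": joint torques, N m; "eef_pos": TCP position; "tool_rot": TCP orientation; "force": force on the tool from outside, world axes, zero at the start; "torque": the same for the moment, N m; "width": finger opening in mm; "gripper_force": force on a finger pad.
Only numpy, scipy, OpenCV 4.12 (cv2) and the standard library are available. Lean on these libraries where they do the work, as an engineer would, in place of code of your own. Each camera call takes 0.05 s, during which the arm holds its last target. There are 200 camera calls.

## Working session

There is one attempt and no reset: what is moved stays moved. The work goes in short steps, Python scripts to look and compute and a tool call to move; the robot and the scene stay as the last step left them, time stands still between calls to the robot, and variables do not carry over. Pictures are saved under pics/ and viewed, at most 10 in all, crops included, and the job is handed in when it is done.

Besides the shell and the picture viewer there is one more tool, called after "Request:" as name(argument=value, ...), one argument or row to a line, values as JSON. move_arm: Moves the arm, as the interface text tells. Its arguments: {"type":"object","properties":{"targets":{"type":"string"}},"required":["targets"]}

```bash
mkdir -p pics; ls; python3 - <<'E'
from cell import read_state,cams,order,ctrl
import cv2
s=read_state();print(s, ctrl.pinch_z)
for n in("scene","top"):
    d=cams.get_image(n);cv2.imwrite(f"pics/{n}0.png",d["color"][:,:,::-1]);print(n,{k:v for k,v in d.items() if k!="color"})
E
```

```text
pics
{'clock': 0.0, 'qpos': array([ 1.05817063,  0.62934156,  0.03842868,  1.51836554, -0.02701029,
        0.99630474, -0.020024  ]), 'qd': array([-0.00076382, -0.00129502, -0.00206048, -0.00124573, -0.00046327,
        0.00176297,  0.00065079]), 'tau': array([ 2.71093122e-04, -5.63396144e+01,  1.22591950e+00, -1.93445510e+01,
        1.07978008e-02,  1.05816830e-02, -1.84247148e-05]), 'eef_pos': array([ 280.63365504, -585.60339844,  230.39259933]), 'tool_rot': array([-3.13969095e+00,  8.51703079e-06,  4.46806892e-01]), 'force': array([0.11451372, 0.22842055, 0.23046909]), 'torque': array([ 0.02161137, -0.00482934,  0.04470487]), 'gripper_force': 0.0, 'width': 85.89138709795178} 18.700000000000003
scene {'fovy': 53.8499688411217, 'cx': 315.7887719224474, 'cy': 203.56108970879507, 'rvec': array([ 2.51729543,  0.59918771, -0.17409164]), 'tvec': array([-559.59148888, -180.75164472, 1196.33277464])}
top {'fovy': 44.11563751305419, 'cx': 320.8928253978067, 'cy': 192.5396147776556, 'rvec': array([ 2.22224133, -2.15957746,  0.11010249]), 'tvec': array([ -24.56788251,  611.89746484, 1314.90795277])}
```

View pics/scene0.png

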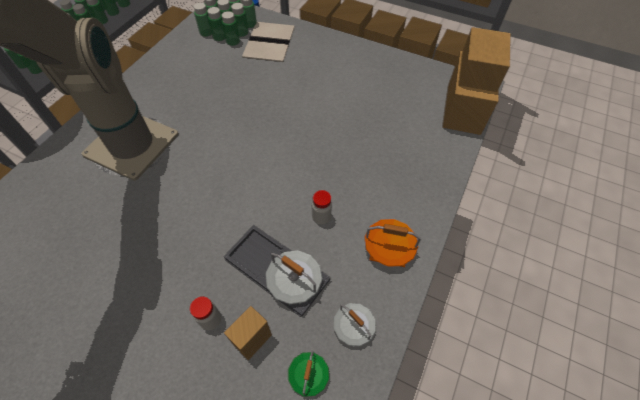

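View pics/top0.png

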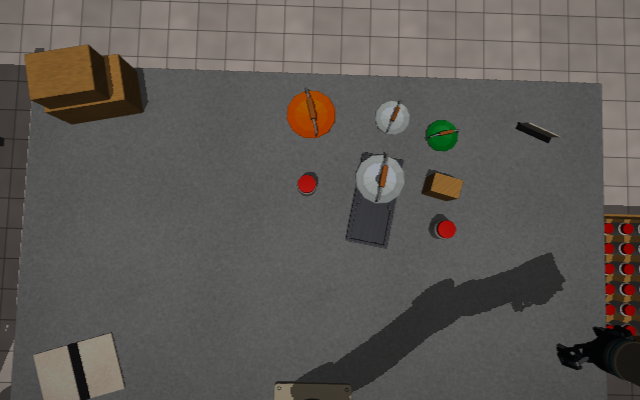

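The scene picture shows the large pale dish at (294,277) in the stand, open end toward (245,245). In the top view the dish is at (380,179) and the stand runs from about (378,155) to (368,245). The smaller pale dish is a decoy.

```bash
cat > h.py <<'E'
import numpy as np,cv2
from cell import read_state,cams,order,ctrl
def cam(n):
    d=cams.get_image(n);f=200/np.tan(np.radians(d["fovy"]/2))
    K=np.array([[f,0,d["cx"]],[0,f,d["cy"]],[0,0,1]]);R=cv2.Rodrigues(d["rvec"])[0]
    return d["color"],K,R,np.array(d["tvec"]).reshape(3)
def ray(c,uv):
    _,K,R,t=c; return -R.T@t, R.T@np.linalg.solve(K,[uv[0],uv[1],1.])
def plane(c,uv,z):
    o,v=ray(c,uv); return o+v*(z-o[2])/v[2]
def tri(c1,u1,c2,u2):
    P=[c[1]@np.c_[c[2],c[3]] for c in(c1,c2)]
    X=cv2.triangulatePoints(P[0],P[1],np.float64(u1),np.float64(u2))[:,0];return X[:3]/X[3]
def proj(c,X):
    p=c[1]@(c[2]@np.asarray(X,float)+c[3]);return p[:2]/p[2]
def wood(c,box):
    x0,y0,x1,y1=box;h=cv2.cvtColor(c[0],cv2.COLOR_RGB2HSV)[y0:y1,x0:x1]
    m=((h[...,0]<20)&(h[...,1]>110)&(h[...,2]>40)).astype(np.uint8)
    n,l,s,ce=cv2.connectedComponentsWithStats(m);i=1+s[1:,4].argmax()
    p=np.argwhere(l==i)[:,::-1].astype(np.float32)+[x0,y0]
    r=cv2.minAreaRect(p.astype(np.float32));return np.array(r[0]),r,s[i,4],p
E
python3 - <<'E'
from h import *
T=cam("top");S=cam("scene")
a=wood(T,(340,140,420,260));b=wood(S,(255,240,330,310))
print(a[1:3],b[1:3]);X=tri(T,a[0],S,b[0]);print("grip",X,proj(T,X)-a[0])
pb=cv2.boxPoints(a[1]);print([plane(T,p,108).round(1) for p in pb])
# stand
h=cv2.cvtColor(T[0],cv2.COLOR_RGB2HSV)
for r in(200,220,235):print([tuple(map(int,x)) for x in T[0][r,338:404:3]])
sub=T[0][140:255,335:415];cv2.imwrite("pics/topc.png",cv2.resize(sub[:,:,::-1],None,fx=5,fy=5,interpolation=cv2.INTER_NEAREST))
sub=S[0][215:325,215:340];cv2.imwrite("pics/scc.png",cv2.resize(sub[:,:,::-1],None,fx=5,fy=5,interpolation=cv2.INTER_CUBIC))
E
```

```text
(((383.2320251464844, 175.7239990234375), (5.36656379699707, 21.734582901000977), 10.304845809936523), np.int32(117)) (((291.780029296875, 264.96002197265625), (24.0, 7.40000057220459), 36.869895935058594), np.int32(168))
grip [ 652.7634893  -164.68661041  105.68581334] [0.28723406 0.40886335]
[array([ 626.9, -152.3,  108. ]), array([ 682.3, -161.3,  108. ]), array([ 680.2, -174.9,  108. ]), array([ 624.9, -165.9,  108. ])]
[(89, 89, 88), (84, 84, 84), (87, 87, 86), (89, 89, 89), (92, 91, 90), (31, 31, 33), (55, 54, 58), (54, 55, 58), (55, 56, 60), (56, 56, 61), (63, 64, 67), (119, 123, 122), (104, 108, 107), (76, 74, 75), (119, 123, 121), (118, 122, 121), (117, 121, 120), (122, 126, 125), (61, 61, 64), (51, 51, 54), (93, 93, 91), (90, 91, 89)]
[(95, 94, 94), (88, 88, 88), (91, 90, 90), (87, 86, 86), (45, 46, 49), (39, 40, 42), (57, 57, 61), (59, 60, 62), (57, 56, 61), (57, 56, 60), (57, 57, 62), (57, 57, 60), (57, 57, 60), (57, 56, 60), (55, 56, 59), (56, 56, 61), (54, 54, 58), (50, 50, 54), (84, 84, 85), (89, 89, 88), (89, 89, 88), (87, 88, 87)]
[(93, 92, 92), (92, 92, 91), (94, 94, 94), (53, 53, 57), (50, 50, 53), (58, 59, 62), (58, 58, 62), (56, 57, 61), (57, 57, 61), (58, 58, 62), (58, 58, 61), (58, 59, 62), (57, 57, 61), (57, 57, 61), (56, 57, 61), (54, 55, 59), (49, 50, 52), (62, 61, 63), (90, 90, 89), (86, 85, 84), (89, 89, 88), (90, 90, 89)]
```

View pics/topc.png

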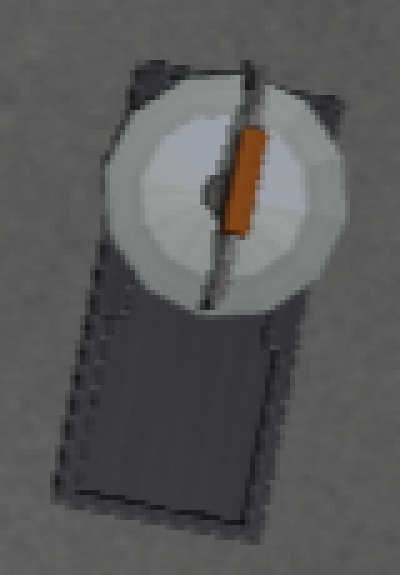

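View pics/scc.png

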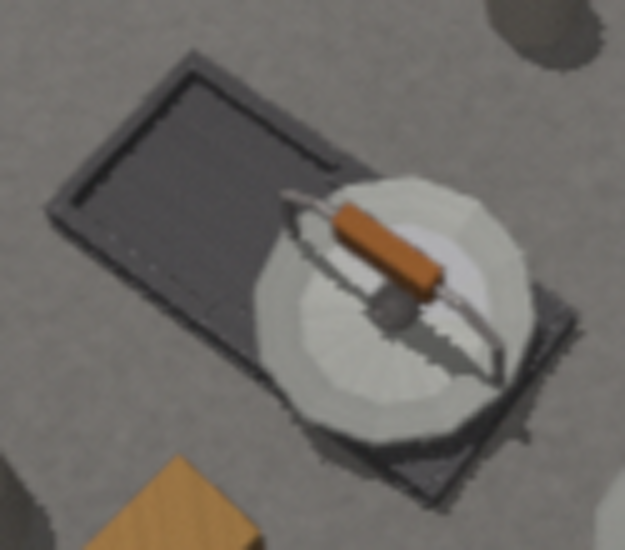

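Crops: stand corners in top at (362,153), (404,159), (387,248), (346,240); scene near-end corners at (254,225), (225,257), far (331,279), (302,316). The open end is at smaller world x.

```bash
python3 - <<'E'
from h import *
T=cam("top");S=cam("scene")
# dark-edge line fits on rail outer sides, plane z=18 (left/right transitions in top)
g=T[0].astype(float).mean(2)
g2=cv2.GaussianBlur(T[0],(3,3),0).astype(float).mean(2)
L=[];Rr=[]
for r in range(202,238):
    row=g2[r,335:410];d=np.where(row<72)[0]
    d=d[d>0]
    L.append(plane(T,(335+d[0]-.5,r),9));Rr.append(plane(T,(335+d[-1]+.5,r),18))
for A in(L,Rr):
    A=np.array(A)[:,:2].astype(np.float32);v=cv2.fitLine(A,cv2.DIST_HUBER,0,.01,.01).ravel();v=v*np.sign(v[0]);print("dir",np.degrees(np.arctan2(v[1],v[0])),v[2:])
ct=[(362,153),(404,159.5),(387.4,248),(346,240)];cs=[(330.6,279),(302,316),(224.6,257),(254,225)]
P=np.array([plane(T,p,18) for p in ct]);Q=np.array([plane(S,p,18) for p in cs])
for M in(P,Q):
    print(M[:,:2].round(1).tolist(),M.mean(0).round(1))
    for i,j in((3,0),(2,1),(1,0),(2,3)):
        e=M[i]-M[j];print(np.degrees(np.arctan2(e[1],e[0])).round(1),np.linalg.norm(e).round(1))
b=wood(S,(255,240,330,310));a=wood(T,(340,140,420,260))
print(plane(T,a[0],114),plane(S,b[0],105),plane(T,a[0],102))
E
```

```text
dir -9.754488 [542.10944 -83.24704]
dir -10.059095 [ 545.5482  -202.87209]
[[725.2, -117.2], [710.8, -233.3], [467.4, -191.6], [485.9, -78.8]] [ 597.3 -155.2   18. ]
170.9 242.3
170.3 246.9
-97.1 117.0
-99.3 114.4
[[729.5, -124.4], [709.8, -234.1], [469.9, -190.9], [487.3, -80.4]] [ 599.1 -157.5   18. ]
169.7 246.2
169.8 243.8
-100.2 111.5
-99.0 111.8
[ 652.81494821 -162.71070869  114.        ] [ 650.96417625 -165.6174283   105.        ] [ 654.22917377 -164.47052678  102.        ]
```

Request:
move_arm(
  targets="0.3 0 0 0 0 0 7.1; 0.3 0 0 0 0 0 7.1; 0.3 0 0 0 0 0 7.1; 0.3 0 0 0 0 0 7.1; 0.3 0 0 0 0 0 7.1",
)

```text
clock: 0.72
eef_pos: [280.9, -586.1, 231.3]
tool_rot: [-3.141, -0.0, -0.179]
force: [-0.5, -0.5, 0.3]
width: 55.5
gripper_force: 0.0
```

Request:
move_arm(
  targets="0.3 1.0 -1.6 0 0 0 0; 0.3 1.6 -2.6 0 0 0 0; 0.3 1.8 -3.0 0 0 0 0; 0.3 1.8 -3.0 0 0 0 0; 0.3 1.8 -3.0 0 0 0 0",
)

```text
clock: 1.13
eef_pos: [383.2, -468.7, 231.3]
tool_rot: [-3.141, -0.0, -0.173]
force: [1.3, 1.0, -0.4]
width: 55.3
gripper_force: 0.0
```

Request:
move_arm(
  targets="0.3 1.8 -3.0 0 0 0 0; 0.3 1.8 -3.0 0 0 0 0; 0.3 1.8 -3.0 0 0 0 0; 0.3 1.8 -3.0 0 0 0 0; 0.3 1.8 -3.0 0 0 0 0",
)

```text
clock: 1.55
eef_pos: [497.8, -336.1, 231.4]
tool_rot: [-3.142, -0.0, -0.173]
force: [0.3, -0.8, 0.7]
width: 55.2
gripper_force: 0.0
```

Request:
move_arm(
  targets="0.3 1.8 -3.0 0 0 0 0; 0.3 1.8 -3.0 0 0 0 0; 0.3 1.8 -3.0 0 0 0 0; 0.3 1.8 -2.5 0 0 0 0; 0.3 1.0 -1.0 0 0 0 0",
)

```text
clock: 1.97
eef_pos: [602.5, -222.7, 231.1]
tool_rot: [-3.138, -0.001, -0.166]
force: [0.4, 0.1, 0.7]
width: 56.0
gripper_force: 0.0
```

Request:
move_arm(
  targets="0.3 1.5 -2.5 0 0 0 0; 0.3 1.4 -2.0 0 0 0 0; 0.3 1.0 -1.5 0 0 0 0; 0.3 0 0 0 0 0 0; 0.3 0 0 0 0 0 0",
)

```text
clock: 2.38
eef_pos: [647.9, -175.9, 230.9]
tool_rot: [3.141, 0.001, -0.171]
force: [-0.6, -1.1, 0.0]
width: 55.9
gripper_force: 0.0
```

```bash
python3 - <<'E'
from h import *
s=read_state();p=s["eef_pos"];print(p,s["tool_rot"],s["width"])
d=np.array([652.5,-165])-p[:2];a=np.radians(-9.8)
print("tool dx,dy",d@[np.cos(a),np.sin(a)],d@[np.sin(a),-np.cos(a)])
S=cam("scene");sub=S[0][190:330,215:365];cv2.imwrite("pics/s2.png",cv2.resize(sub[:,:,::-1],None,fx=4,fy=4,interpolation=cv2.INTER_CUBIC))
print(proj(S,[*p[:2],102]),proj(S,p))
E
```

```text
[ 647.88179461 -175.86058946  230.88402885] [ 3.14120332e+00  7.40685633e-04 -1.71252046e-01] 55.888011611458005
tool dx,dy 2.702240576958504 -11.488173058580621
[288.40133342 268.7667354 ] [284.45645375 242.45317167]
```

View pics/s2.png

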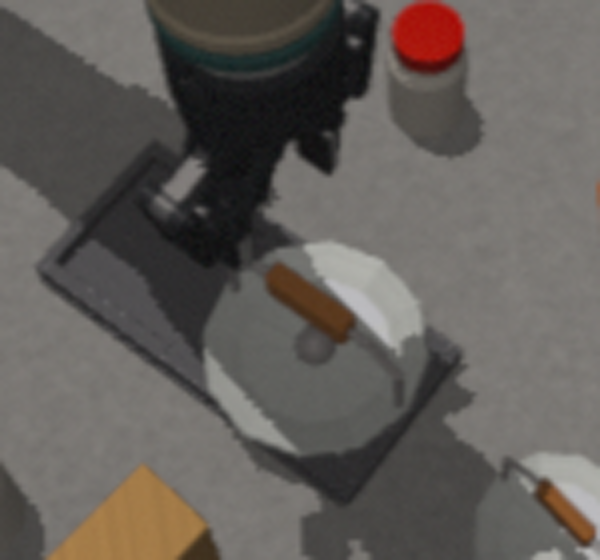

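The gripper is above the grip, at crop (310,300), with nothing in the way; I correct and descend.

Request:
move_arm(
  targets="0.3 0.3 -1.15 1.0 0 0 0; 0.3 0 0 2.5 0 0 0; 0.3 0 0 2.5 0 0 0; 0.3 0 0 2.0 0 0 0; 0.3 0 0 1.0 0 0 0",
)

```text
clock: 2.85
eef_pos: [650.3, -165.5, 138.0]
tool_rot: [-3.142, 0.005, -0.174]
force: [-0.4, 0.8, -0.6]
width: 55.7
gripper_force: 0.0
```

```bash
python3 - <<'E'
from h import *
S=cam("scene");T=cam("top");s=read_state();p=s["eef_pos"];print(p,s["tool_rot"],s["force"])
b=wood(S,(255,230,330,310));print(b[1:3]);
try:print(wood(T,(340,140,420,260))[1:3])
except Exception as e:print(e)
g=plane(S,b[0],105);d=np.array([652.5,-165])-p[:2];a=np.radians(-9.8)
print("tool dx,dy",d@[np.cos(a),np.sin(a)],d@[np.sin(a),-np.cos(a)])
u=np.hstack([cv2.resize(c[0][y:y+110,x:x+80,::-1],None,fx=5,fy=5,interpolation=cv2.INTER_CUBIC) for c,x,y in((S,252,215),(T,340,130))]);cv2.imwrite("pics/s3.png",u)
E
```

```text
[ 650.85533037 -165.47637664  138.95374749] [-3.14155426  0.00467516 -0.17401816] [-0.42450876  0.30502934  0.46398082]
(((293.7047119140625, 266.4933166503906), (20.562721252441406, 7.536933898925781), 34.99201965332031), np.int32(145))
(((381.5, 182.0), (6.0, 3.0), 90.0), np.int32(21))
tool dx,dy 1.539586611929009 -0.7493636930701396
```

View pics/s3.png

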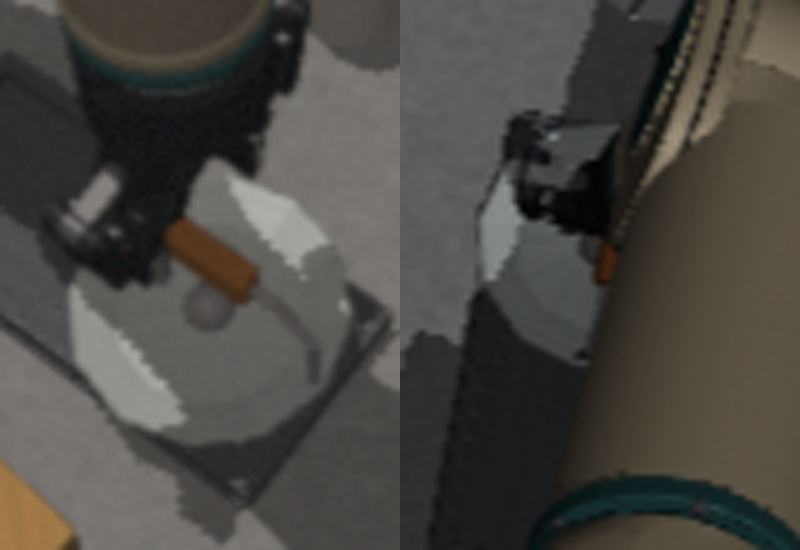

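The fingers straddle the grip's line in the scene view (grip at crop (212,262)), with the ball in the middle (208,308). I go on down 54 mm, settle, then close slowly.

Request:
move_arm(
  targets="0.3 0.15 -0.05 1.5 0 0 0; 0.3 0 0 2.0 0 0 0; 0.3 0 0 1.4 0 0 0; 0.3 0 0 0.6 0 0 0; 0.2 0 0 0 0 0 0",
)

```text
clock: 3.37
eef_pos: [654.0, -165.3, 86.0]
tool_rot: [3.142, 0.001, -0.173]
force: [-0.1, 0.7, -0.1]
width: 51.0
gripper_force: 0.0
```

Request:
move_arm(
  targets="0.0 0 0 0 0 0 0; -0.2 0 0 0 0 0 0; -0.35 0 0 0 0 0 0; -0.45 0 0 0 0 0 0; -0.5 0 0 0 0 0 0",
)

```text
clock: 3.78
eef_pos: [654.7, -165.2, 87.1]
tool_rot: [3.142, -0.001, -0.173]
force: [0.2, 0.5, -0.1]
width: 21.5
gripper_force: 0.0
```

Request:
move_arm(
  targets="-0.55 0 0 0.3 0 0 0; -0.58 0 0 0 0 0 0; -0.61 0 0 0 0 0 0; -0.64 0 0 0 0 0 0; -0.66 0 0 0 0 0 0",
)

```text
clock: 4.2
eef_pos: [654.3, -165.2, 83.3]
tool_rot: [3.142, 0.0, -0.173]
force: [-0.1, -0.2, -0.3]
width: 14.8
gripper_force: 0.0
```

Request:
move_arm(
  targets="-0.68 0 0 0 0 0 0; -0.70 0 0 0 0 0 0; -0.72 0 0 0 0 0 0; -0.75 0 0 0 0 0 0; -0.78 0 0 0 0 0 0",
)

```text
clock: 4.62
eef_pos: [654.4, -165.3, 83.4]
tool_rot: [3.141, -0.0, -0.173]
force: [-0.3, 0.5, 1.5]
width: 12.8
gripper_force: 58.3
```

Gripped with no side load; now draw gently.

Request:
move_arm(
  targets="-1 0 0 0 0 0 0; -1 -0.05 0 0 0 0 0; -1 -0.1 0 0 0 0 0; -1 -0.15 0 0 0 0 0; -1 -0.2 0 0 0 0 0",
)

```text
clock: 5.03
eef_pos: [650.0, -164.3, 83.6]
tool_rot: [-3.142, -0.002, -0.173]
force: [0.9, -0.6, -2.0]
width: 13.3
gripper_force: 58.4
```

Request:
move_arm(
  targets="-1 -0.25 0 0 0 0 0; -1 -0.3 0 0 0 0 0; -1 -0.35 0 0 0 0 0; -1 -0.4 0 0 0 0 0; -1 -0.4 0 0 0 0 0",
)

```text
clock: 5.45
eef_pos: [632.3, -161.3, 83.4]
tool_rot: [-3.142, -0.0, -0.173]
force: [1.1, -0.4, 13.0]
width: 13.0
gripper_force: 61.3
```

```bash
python3 - <<'E'
from h import *
s=read_state();print(s["eef_pos"],s["force"],s["torque"],s["width"])
S=cam("scene");cv2.imwrite("pics/s4.png",cv2.resize(S[0][200:320,220:340,::-1],None,fx=4,fy=4,interpolation=cv2.INTER_CUBIC))
E
```

```text
[ 632.27589391 -161.29750232   83.41116047] [ 1.12458339 -0.42382097 12.96012938] [-0.1797064  -1.49513315  0.03262891] 12.972008711403625
```

View pics/s4.png

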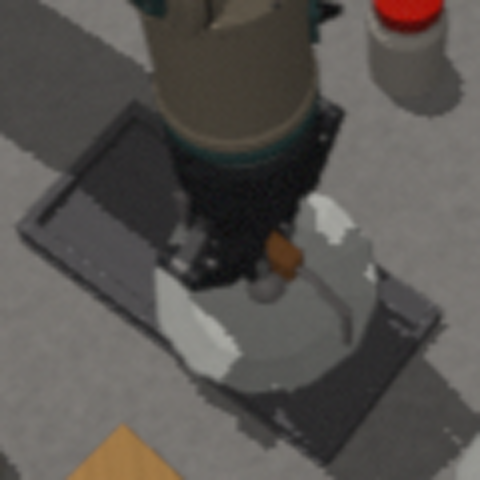

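The dish follows, ball in the middle (crop (265,285)). Some 13 N downward press has built up; I ease up slightly.

Request:
move_arm(
  targets="-1 -0.4 0 -0.05 0 0 0; -1 -0.4 0 -0.03 0 0 0; -1 -0.4 0 0 0 0 0; -1 -0.4 0 0 0 0 0; -1 -0.4 0 0 0 0 0",
)

```text
clock: 5.92
eef_pos: [611.6, -157.6, 83.5]
tool_rot: [-3.141, 0.002, -0.173]
force: [0.0, 0.2, -3.6]
width: 13.1
gripper_force: 58.4
```

Request:
move_arm(
  targets="-1 -0.4 0 0 0 0 0; -1 -0.4 0 0 0 0 0; -1 -0.4 0 0 0 0 0; -1 -0.4 0 0 0 0 0; -1 -0.4 0 0 0 0 0",
)

```text
clock: 6.33
eef_pos: [592.8, -154.4, 84.1]
tool_rot: [3.142, 0.0, -0.173]
force: [0.3, 0.3, -4.1]
width: 13.1
gripper_force: 58.4
```

Request:
move_arm(
  targets="-1 -0.4 0 0 0 0 0; -1 -0.4 0 0 0 0 0; -1 -0.4 0 0 0 0 0; -1 -0.4 0 0 0 0 0; -1 -0.4 0 0 0 0 0",
)

```text
clock: 6.75
eef_pos: [573.3, -151.0, 84.2]
tool_rot: [-3.142, -0.0, -0.173]
force: [0.1, -0.3, -3.0]
width: 12.8
gripper_force: 58.4
```

Request:
move_arm(
  targets="-1 -0.4 0 0 0 0 0; -1 -0.4 0 0 0 0 0; -1 -0.4 0 0 0 0 0; -1 -0.35 0 0 0 0 0; -1 -0.3 0 0 0 0 0",
)

```text
clock: 7.17
eef_pos: [554.9, -147.8, 84.1]
tool_rot: [-3.142, 0.0, -0.173]
force: [-0.4, 0.4, -3.3]
width: 13.5
gripper_force: 58.4
```

Request:
move_arm(
  targets="-1 -0.25 0 0.05 0 0 0; -1 -0.2 0 0 0 0 0; -1 -0.2 0 0 0 0 0; -1 -0.15 0 0 0 0 0; -1 -0.15 0 0 0 0 0",
)

```text
clock: 7.58
eef_pos: [546.0, -146.2, 83.6]
tool_rot: [-3.142, -0.0, -0.173]
force: [0.7, 0.6, -3.3]
width: 13.2
gripper_force: 58.4
```

Request:
move_arm(
  targets="-1 -0.12 0 0.03 0 0 0; -1 -0.12 0 0 0 0 0; -1 -0.12 0 0 0 0 0; -1 -0.12 0 0 0 0 0; -1 -0.12 0 0 0 0 0",
)

```text
clock: 8.0
eef_pos: [540.3, -145.3, 83.4]
tool_rot: [3.142, -0.001, -0.173]
force: [-0.1, -0.1, -3.1]
width: 13.2
gripper_force: 58.4
```

Request:
move_arm(
  targets="-1 -0.12 0 0 0 0 0; -1 -0.12 0 0 0 0 0; -1 -0.12 0 0 0 0 0; -1 -0.12 0 0 0 0 0; -1 -0.12 0 0 0 0 0",
)

```text
clock: 8.42
eef_pos: [534.3, -144.2, 83.4]
tool_rot: [3.142, -0.001, -0.173]
force: [0.8, -0.0, -3.7]
width: 13.1
gripper_force: 58.4
```

Request:
move_arm(
  targets="-1 -0.1 0 0 0 0 0; -1 -0.1 0 0 0 0 0; -1 -0.1 0 0 0 0 0",
)

```text
clock: 8.67
eef_pos: [531.3, -143.7, 83.4]
tool_rot: [3.142, -0.0, -0.173]
force: [-0.2, 0.5, -3.0]
width: 12.9
gripper_force: 58.4
```

Request:
move_arm(
  targets="-1 -0.1 0 0 0 0 0; -1 -0.1 0 0 0 0 0; -1 -0.1 0 0 0 0 0",
)

```text
clock: 8.92
eef_pos: [528.8, -143.2, 83.5]
tool_rot: [3.142, -0.001, -0.173]
force: [2.5, -0.8, -1.4]
width: 13.0
gripper_force: 58.7
```

Contact beginning (Fx rising at 127 mm); press a little more.

Request:
move_arm(
  targets="-1 -0.1 0 0 0 0 0; -1 -0.05 0 0 0 0 0; -1 0 0 0 0 0 0",
)

```text
clock: 9.17
eef_pos: [528.3, -143.1, 83.7]
tool_rot: [3.141, -0.003, -0.173]
force: [4.0, 0.3, -1.8]
width: 13.0
gripper_force: 58.6
```

```bash
python3 - <<'E'
from h import *
s=read_state();print(s["eef_pos"],s["tool_rot"],s["force"],s["torque"],s["width"])
S=cam("scene");cv2.imwrite("pics/s5.png",cv2.resize(S[0][190:310,215:335,::-1],None,fx=5,fy=5,interpolation=cv2.INTER_CUBIC))
E
```

```text
[ 528.34152026 -143.1317633    83.74897554] [ 3.14136904 -0.00332188 -0.17258794] [ 4.0291006   0.25691989 -1.82966454] [-0.09583491 -1.2283579   0.06893812] 13.010400451135677
```

View pics/s5.png

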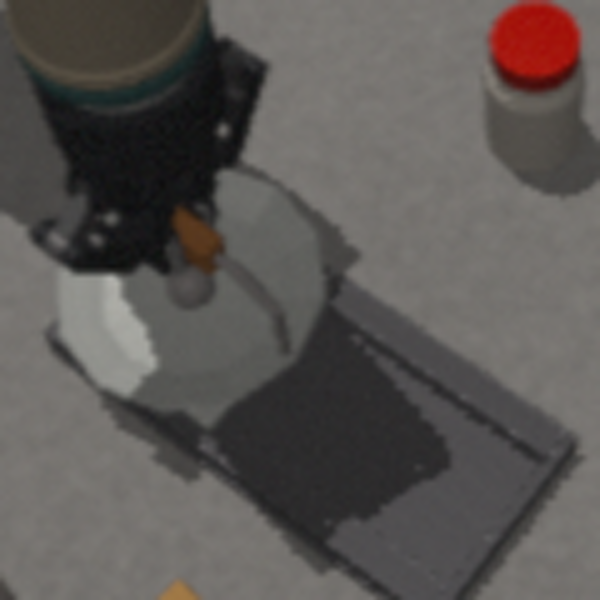

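The dish is at the open end against the stop, ball in the middle (190,287). Relax the push by 1 mm, then lift.

Request:
move_arm(
  targets="-1 0.1 0 0 0 0 0; -1 0 0 -0.1 0 0 0; -1 0 0 -0.15 0 0 0; -1 0 0 -0.2 0 0 0; -1 0 0 -0.25 0 0 0",
)

```text
clock: 9.63
eef_pos: [528.2, -143.2, 90.1]
tool_rot: [3.141, -0.001, -0.173]
force: [5.2, -1.0, -5.5]
width: 13.0
gripper_force: 58.4
```

Request:
move_arm(
  targets="-1 0 0 -0.3 0 0 0; -1 0 0 -0.35 0 0 0; -1 0 0 -0.4 0 0 0; -1 0 0 -0.5 0 0 0; -1 0 0 -0.5 0 0 0",
)

```text
clock: 10.05
eef_pos: [525.7, -142.7, 110.7]
tool_rot: [-3.141, 0.004, -0.173]
force: [-0.1, 1.1, -2.2]
width: 13.1
gripper_force: 58.8
```

Request:
move_arm(
  targets="-1 0 0 -0.5 0 0 0; -1 0 0 -0.6 0 0 0; -1 0 0 -0.6 0 0 0; -1 0 0 -0.6 0 0 0; -1 0 0 -0.6 0 0 0",
)

```text
clock: 10.47
eef_pos: [527.7, -143.0, 140.5]
tool_rot: [-3.142, -0.0, -0.173]
force: [0.2, -0.6, -3.0]
width: 13.2
gripper_force: 58.8
```

Request:
move_arm(
  targets="-1 0 0 -0.6 0 0 0; -1 0 0 -0.6 0 0 0; -1 0 0 -0.6 0 0 0; -1 0 0 -0.6 0 0 0; -1 0 0 -0.6 0 0 0",
)

```text
clock: 10.88
eef_pos: [527.7, -143.0, 170.4]
tool_rot: [-3.142, 0.0, -0.173]
force: [-0.4, 0.1, -3.4]
width: 13.3
gripper_force: 58.8
```

Request:
move_arm(
  targets="-1 0 0 -0.6 0 0 0; -1 0 0 -0.6 0 0 0; -1 0 0 -0.6 0 0 0; -1 0 0 -0.6 0 0 0; -1 0 0 -0.5 0 0 0",
)

```text
clock: 11.3
eef_pos: [527.8, -143.1, 199.5]
tool_rot: [3.142, -0.0, -0.173]
force: [0.2, 0.1, -2.9]
width: 13.1
gripper_force: 58.8
```

Request:
move_arm(
  targets="-1 0 0 -0.4 0 0 0; -1 0 0 -0.3 0 0 0; -1 0 0 -0.2 0 0 0; -1 0 0 -0.1 0 0 0; -1 0 0 0 0 0 0",
)

```text
clock: 11.72
eef_pos: [527.8, -143.0, 208.9]
tool_rot: [-3.142, -0.0, -0.173]
force: [0.0, -0.1, -3.3]
width: 13.1
gripper_force: 58.8
```

```bash
python3 - <<'E'
from h import *
s=read_state();print(s["eef_pos"],s["tool_rot"],s["force"],s["torque"],s["qpos"].round(2))
S=cam("scene");p=s["eef_pos"]
b=p-[0,0,83.4-6];print(proj(S,b+[0,0,35]))
cv2.imwrite("pics/s6.png",cv2.resize(S[0][170:310,200:340,::-1],None,fx=4,fy=4,interpolation=cv2.INTER_CUBIC))
E
```

```text
[ 527.79756881 -143.01685813  208.91879782] [-3.14155271e+00 -1.33272902e-04 -1.72789884e-01] [ 0.02228371 -0.14080605 -3.26657548] [-0.04237322 -0.02849017  0.01515003] [ 0.07  0.52  0.21  1.84 -0.15  0.8  -1.38]
[245.76927245 221.45115631]
```

View pics/s6.png

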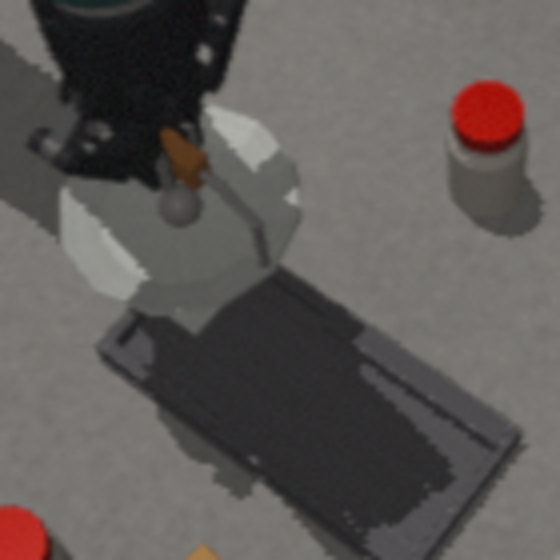

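Ball is at the middle, the dish looks level and clear. Now turn −90° about tool z (moves joint 7 toward mid-range).

Request:
move_arm(
  targets="-1 0 0 0 0 0 -0.5; -1 0 0 0 0 0 -1; -1 0 0 0 0 0 -1.5; -1 0 0 0 0 0 -2; -1 0 0 0 0 0 -2.5",
)

```text
clock: 12.18
eef_pos: [527.7, -143.0, 208.7]
tool_rot: [3.142, 0.0, -0.039]
force: [-0.1, -0.2, -3.0]
width: 13.2
gripper_force: 58.8
```

Request:
move_arm(
  targets="-1 0 0 0 0 0 -3; -1 0 0 0 0 0 -3; -1 0 0 0 0 0 -3; -1 0 0 0 0 0 -3; -1 0 0 0 0 0 -3",
)

```text
clock: 12.6
eef_pos: [527.7, -143.1, 208.7]
tool_rot: [-3.142, 0.0, 0.224]
force: [-0.3, -1.2, -3.8]
width: 13.3
gripper_force: 58.8
```

Request:
move_arm(
  targets="-1 0 0 0 0 0 -3; -1 0 0 0 0 0 -3; -1 0 0 0 0 0 -3; -1 0 0 0 0 0 -3; -1 0 0 0 0 0 -3",
)

```text
clock: 13.02
eef_pos: [527.7, -143.2, 208.7]
tool_rot: [-3.142, 0.0, 0.485]
force: [-0.3, 0.1, -3.4]
width: 13.4
gripper_force: 58.8
```

Request:
move_arm(
  targets="-1 0 0 0 0 0 -3; -1 0 0 0 0 0 -3; -1 0 0 0 0 0 -3; -1 0 0 0 0 0 -3; -1 0 0 0 0 0 -3",
)

```text
clock: 13.43
eef_pos: [527.6, -143.2, 208.7]
tool_rot: [-3.141, 0.0, 0.747]
force: [-0.7, 0.4, -2.3]
width: 13.5
gripper_force: 58.8
```

Request:
move_arm(
  targets="-1 0 0 0 0 0 -3; -1 0 0 0 0 0 -3; -1 0 0 0 0 0 -3; -1 0 0 0 0 0 -3; -1 0 0 0 0 0 -3",
)

```text
clock: 13.85
eef_pos: [527.6, -143.2, 208.7]
tool_rot: [-3.141, 0.0, 1.009]
force: [-0.5, -0.1, -2.7]
width: 12.8
gripper_force: 58.8
```

Request:
move_arm(
  targets="-1 0 0 0 0 0 -3; -1 0 0 0 0 0 -3; -1 0 0 0 0 0 -3; -1 0 0 0 0 0 -2.5; -1 0 0 0 0 0 -2.5",
)

```text
clock: 14.27
eef_pos: [527.6, -143.3, 208.7]
tool_rot: [-3.141, 0.0, 1.253]
force: [-0.1, -0.0, -3.1]
width: 13.7
gripper_force: 58.8
```

Request:
move_arm(
  targets="-1 0 0 0 0 0 -2.5; -1 0 0 0 0 0 -2; -1 0 0 0 0 0 -1.5; -1 0 0 0 0 0 -1.5; -1 0 0 0 0 0 -1",
)

```text
clock: 14.68
eef_pos: [527.7, -143.2, 208.8]
tool_rot: [-3.142, 0.0, 1.4]
force: [0.4, 0.6, -3.2]
width: 13.1
gripper_force: 58.8
```

Request:
move_arm(
  targets="-1 0 0 0 0 0 0; -1 0 0 0 0 0 0; -1 0 0 0 0 0 0; -1 0 0 0 0 0 0; -1 0 0 0 0 0 0",
)

```text
clock: 15.1
eef_pos: [527.8, -143.0, 208.8]
tool_rot: [3.142, 0.0, 1.398]
force: [-0.8, -0.4, -3.9]
width: 13.1
gripper_force: 58.8
```

```bash
python3 - <<'E'
from h import *
s=read_state();print(s["eef_pos"],s["tool_rot"],s["force"],s["torque"],s["gripper_force"],"turned deg",np.degrees(s["tool_rot"][2]+.1728))
S=cam("scene")
cv2.imwrite("pics/s7.png",cv2.resize(S[0][170:310,180:340,::-1],None,fx=4,fy=4,interpolation=cv2.INTER_CUBIC))
E
```

```text
[ 527.7847281  -143.00439385  208.82822619] [3.14155693e+00 1.96679189e-05 1.39795720e+00] [-0.77445463 -0.4479662  -3.86301745] [ 0.01021809 -0.00884555  0.05081514] 58.798014521598816 turned deg 89.99775844254526
```

View pics/s7.png

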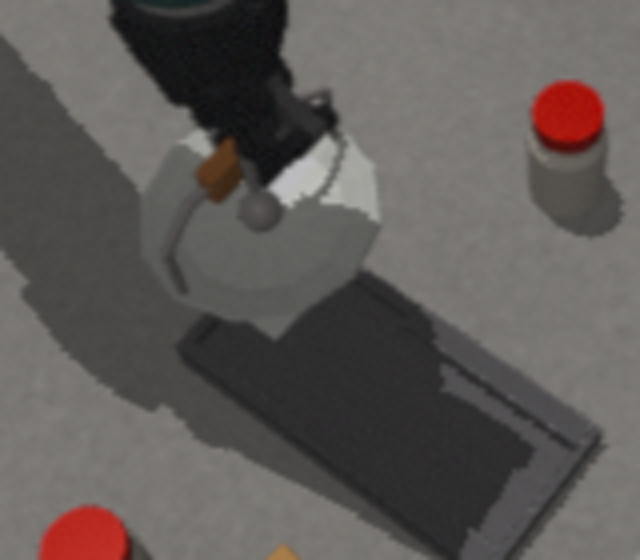

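The handle is crosswise, and the ball, at full-frame pixel (245,222.8), matches the expected middle at (245.8,221.5). The dish underside is about 131 mm up and still, so I hand in.

```bash
python3 -c "
from cell import order
print(order.finish_job())"
```

```text
the job is handed in; nothing more can be done
None
```

I drew the dish to the stop, lifted it out, turned it 90° and handed the job in with it held level and still about 131 mm up and the ball in the middle; the bottles and carton were not touched, and the verdict was not shown.

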